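# Unclamp the specimen stub of the sledge microtome and hold it up to the light

### The arm

A 6-joint arm with a two-finger parallel gripper is mounted at the origin on a cart in front of the work surface, level with it; the furniture and walls round the work are solid. World frame = base frame: x ahead of the robot, y to its left, z up, the work surface at z = 0. Lengths are in mm, angles in rad, forces in N, time in s.
With the tool pointing down it reaches from about 350 to 875 mm from the base axis. Payload 4.2 kg.
Tool frame: the origin (TCP) lies midway between the tips of the shut fingers; the grasp point (between the pads) lies 19 mm behind it; z points along the fingers, y is the direction in which the jaws open and shut (so a half turn about z gives the same grasp; the last joint's range is limited). The gripper opens to 85 mm and grips with 20 to 120 N. Pads are 22 mm wide; open, the fingers measure 114 mm over their backs; the gripper's body (76 mm by 85 mm) begins 54 mm behind the grasp point. The pads swing forward as they close: fully open they stand 13 mm farther back than shut.
Start: joints at [1.37, 0.385, 0.008, 0, -1.194, -0.259], TCP at [277.322, 560.082, 231.312] pointing down, gripper open.
Joint ranges: [-3.14, 3.14], [-1.21, 2.06], [-1.07, 1.41], [-3.16, 2.05], [-2.99, -0.16], [-3.1, 3.1]. Speed limits (rad/s): [2.79, 2.79, 3.14, 3.14, 3.14, 3.14].

### API

Orientations are given as a unit quaternion [x, y, z, w].
In Python, from bench import readout, optics, workorder, nets gives the robot as it stands. The module is installed in compiled form; this text tells all that it offers.
- The arm moves only by the tool move_arm, never from a script. Its argument "steps" is a list of rows, each a list of 7 numbers: the opening, from -1 (shut) to 1 (fully open), so that 0 is half open, then the shift along the world's x, y, z in mm, then the turn, a rotation vector about the world's x, y, z in rad. In form: [[gripper, tx, ty, tz, wx, wy, wz], ...]. A call has 1 to 5 rows; each row is the pose to reach, as a shift and turn from the pose commanded when the call began; what a row does not reach only later rows make up. A row lasts 1/12 s, in which the tool goes at most 41.7 mm and 7.16 degrees, less where a joint would pass 70% of its speed; a pose out of reach is approached as far as the arm can. A call with a gripper value outside its range is refused whole. The fingers move at their own pace and stop on an object; the grip force is fixed at half the most. Time passes only in rows, so rows that repeat a pose let the fingers close. It gives the time, the measured TCP pose, the force and the opening at its end, in the units of the state.
- readout.read_state(): the state, without advancing time (a new reading comes with each control period).
- optics.get_image(name): name is "side" or "top"; returns a dict with "frame" (480x640x3 uint8, blue, green, red), "fx", "fy", "cx", "cy" (pixels), "k1" (the pictures are not rectified: a ray, as slopes to the right and down, at radius r is drawn at 1 + k1 r^2 times it, then the intrinsics apply), "rvec" (rotation vector, rad) and "tvec" (3), from world to camera coordinates, as OpenCV has them. Camera axes: x right, y down, z forward; pixel columns grow to the right and rows downward; lengths in mm; the calibration is good to about 2 mm. A picture is of the moment at which its call begins. There is no depth.
- workorder.job_done(): hands the job in, once; it reports no verdict.
Trained networks look in a picture, given as the dict that the camera call returned (one of the last four; its "shot" number tells which), for a name from the list of things; names that differ only in an ending like _2 or _b are one class to them, and where a whole thing is asked for, a point or a joint stands for the part that bears it (a point fixed in the world has none). Each returns a list of dicts, best first, with "conf" (0 to 1); they miss things now and then, are a little off and sometimes report something else, mostly with a low value. They report only what shows in the picture. A call takes as long as a camera call.
- nets.silhouettes(name, picture): "region" (480x640 bool, what is visible of it) and "extent" ([left, top, right, bottom] in pixels, round what is visible of it).
- nets.tip_of(name, picture): "uv" ([column, row] in pixels: a listed point, or the origin of a listed thing).
The state is a dict: "clock": time; "joints": joint angles; "joint_vel": joint speeds; "joint_efforts": joint torques, N m; "position": TCP position; "ee_rot": TCP orientation; "contact_force": force on the tool from outside, world axes, zero at the start; "wrist_torque": the same for the moment, N m; "gripper_width": finger opening in mm.
Only numpy, scipy, OpenCV 4.12 (cv2) and the standard library are available. Lean on these libraries where they do the work, as an engineer would, in place of code of your own. Each camera call takes 0.05 s, during which the arm holds its last target.

### The job

The section is cut: press the clamp lever at the front of the microtome's specimen head all the way down, which frees the round metal specimen stub, and leave the lever down. Then grip the stub by the rim of its disc, without touching the resin block on it, draw it straight up out of the head and tip it about 45 degrees, whichever way suits, so that the light rakes across the cut face. Finish holding it still and tipped like that, at least 10 cm above where it sat; do not put it down, and leave the other things on the table as they are.

Things in the scene. Friction and masses are not known exactly. Their poses are not given: they have to be found in the camera images.
- microtome: grey bench sledge microtome, fixed. Origin: centre of its underside, on the table; z up, -x its front (to the robot, within 0.2 rad), +y its left. Bed 190 (x) x 280 (y) x 45 mm high; rib with slideways at x 24 to 86 mm, 85 mm high; knife sledge parked at the left (y over 55 mm), 140 mm high. Specimen head on the bed at x -45, y -65 mm: see head_top
- head_top (a point): centre of the top of the specimen head's steel collar, 114 mm above the table, axes as the microtome's; the stub's disc rests on it. The collar is 26 mm in diameter, 28 mm high, with an upright 14 mm bore; below it a round head 42 mm in diameter (86 mm high) with screws reaching 34 mm to left and right, up to 85 mm high
- clamp_lever (a joint): clamp lever, a small bell crank on a level pin at the front of the collar. 0 (starts 0 to 0.08): ball up, its nose sits in a groove of the stub's stem, which cannot be drawn out; 0.55 rad: ball fully down at the stop, stem free (from about 0.3). Friction holds it wherever it is left; pressing takes about 1.5 N at the ball
- lever_ball (a point): centre of the lever's black ball, 15 mm in diameter, 62 mm from the lever's pin, on a 6 mm rod in front of the collar (microtome's -x). Starts about 112 mm above the table, 67 mm in front of the collar's axis; fully down it is about 79 mm above the table, 70 mm in front. Press it from above; free space beneath it
- lever_pivot (a point): centre of the lever's pin, 91 mm above the table, 9 mm in front of the collar's axis
- stub_rim (a point): centre of the stub's aluminium disc, 36 mm in diameter, 8 mm thick, half-way up it, 118 mm above the table while seated; z along the stub's axis, up. Grip it across the rim: the disc overhangs the collar by 5 mm, so fingers can pass down left and right of the collar to 88 mm above the table. Stem 12 mm in diameter, 22 mm long, in the bore. About 60 g
- specimen: resin block with the cut tissue, 19 x 15 x 10 mm, glued to the middle of the stub's disc; origin at the centre of its underside, z out of the cut face. Not to be touched
- stub: the specimen stub as a whole; origin at the centre of the underside of its disc, z as for stub_rim
- stub_block: grey plastic block 52 x 104 x 30 mm to the right of the microtome with two spare stubs, to be left alone; origin at the centre of its underside
- spare_stub_1: spare stub without resin block, like the other, standing in the block; origin at the underside of its disc. To be left alone
- spare_stub_2: second spare stub in the block, to be left alone
- petri_dish: clear petri dish 60 mm in diameter, 15 mm high, standing on the steel plate on the microtome's bed, about 110 mm to the left of the collar; origin at the centre of its underside, 47 mm above the table. To be left alone
- cover_glass_box: small white box 31 x 63 x 23 mm on the table to the right; origin at the centre of its underside. To be left alone

How it is judged:
By the outcome, as a careful person would: the job done as asked, in the order asked, and still so for the second after the job is handed in, while the arm keeps its last pose, push and grip.
It also fails if it takes over 38 s, if anything falls off the work surface, if the arm or the gripper's body presses on something with over 40 N, if the wrist force passes 120 N, or if a joint passes its speed limit or range.

## Working session

There is one attempt and no reset: what is moved stays moved. The work goes in short steps, Python scripts to look and compute and a tool call to move; the robot and the scene stay as the last step left them, time stands still between calls to the robot, and variables do not carry over. Pictures are saved under pics/ and viewed, and the job is handed in when it is done.

Besides the shell and the picture viewer there is one more tool, called after ">>>" by a JSON object that holds its "fn" and its "kwargs", one argument or row to a line. move_arm: Moves the arm, as the interface text tells. Its arguments: {"type":"object","properties":{"steps":{"type":"array","items":{"type":"array","items":{"type":"number"}}}},"required":["steps"]}

```bash
mkdir -p pics; cat > h.py <<'E'
import numpy as np, cv2
from bench import readout, optics, workorder, nets
def K(p): return np.array([[p['fx'],0,p['cx']],[0,p['fy'],p['cy']],[0,0,1.]])
def dist(p): return np.array([p['k1'],0,0,0,0.])
def ray(p,uv):
    n=cv2.undistortPoints(np.array([[uv]],float),K(p),dist(p))[0,0]
    R=cv2.Rodrigues(np.array(p['rvec'],float))[0]; t=np.array(p['tvec'],float).ravel()
    c=-R.T@t; d=R.T@np.array([n[0],n[1],1]); return c,d/np.linalg.norm(d)
def atz(p,uv,z):
    c,d=ray(p,uv); return c+d*(z-c[2])/d[2]
def tri(p1,uv1,p2,uv2):
    c1,d1=ray(p1,uv1);c2,d2=ray(p2,uv2)
    s=np.linalg.lstsq(np.stack([d1,-d2],1),c2-c1,rcond=None)[0]
    a=c1+s[0]*d1;b=c2+s[1]*d2; return (a+b)/2,np.linalg.norm(a-b)
def proj(p,X):
    return cv2.projectPoints(np.array([X],float),np.array(p['rvec'],float),np.array(p['tvec'],float),K(p),dist(p))[0][0,0]
E
python3 - <<'E'
from h import *
np.set_printoptions(precision=1,suppress=True)
s=readout.read_state();print(s)
P={n:optics.get_image(n) for n in('side','top')}
for n in P: cv2.imwrite(f'pics/{n}0.png',P[n]['frame'])
for nm in ['head_top','lever_ball','lever_pivot','stub_rim','specimen','stub','microtome','stub_block','petri_dish','cover_glass_box','spare_stub_1']:
    r={n:nets.tip_of(nm,P[n]) for n in P}
    print(nm,{n:[(np.round(x['uv'],1),round(x['conf'],2)) for x in r[n][:3]] for n in P})
    if r['side'] and r['top']: print('   ',*tri(P['side'],r['side'][0]['uv'],P['top'],r['top'][0]['uv']))
for n in P: print(n, ray(P[n],(320,240)))
E
```

```text
{'clock': 0.0, 'joints': array([ 1.4,  0.4,  0. , -0. , -1.2, -0.3]), 'joint_vel': array([-0., -0.,  0., -0., -0.,  0.]), 'joint_efforts': array([  0. , -39.2,  18.8,   4.2,  -0. ,  -0. ]), 'position': array([277.1, 559.6, 230.2]), 'ee_rot': array([ 1. , -0.2, -0. ,  0. ]), 'contact_force': array([-0.5,  0.1, -0.1]), 'wrist_torque': array([ 0.,  0., -0.]), 'gripper_width': 85.15666146052175}
head_top {'side': [(array([295.9, 206.5]), 0.93)], 'top': [(array([255.2, 239.7]), 0.91)]}
    [501.4 345.3 109.9] 3.6821262080778054
lever_ball {'side': [(array([265.5, 206.6]), 0.57)], 'top': [(array([247. , 273.9]), 0.52), (array([237.8, 222.4]), 0.33)]}
    [437.4 356.1 117.1] 3.1782512867176282
lever_pivot {'side': [(array([291.5, 213.7]), 0.47)], 'top': [(array([251.3, 246.8]), 0.42)]}
    [492.4 354.7  86.1] 1.6168365187383604
stub_rim {'side': [(array([297.2, 200.6]), 0.69)], 'top': [(array([255.9, 239.7]), 0.84), (array([239.5, 224.7]), 0.24)]}
    [501.2 341.9 126.5] 1.94789824416879
specimen {'side': [(array([296.8, 204.2]), 0.56)], 'top': [(array([253.8, 240.4]), 0.52), (array([363.6,
[... 428 characters left out ...]
0.8, 270.7]), 0.76)]}
    [ 482.8   79.4 -149.4] 0.08497828782511041
petri_dish {'side': [(array([290.6, 197.9]), 0.78)], 'top': [(array([206.8, 234.4]), 0.9), (array([257.6, 240.5]), 0.18)]}
    [518.3 451.   54.2] 6.446802105447131
cover_glass_box {'side': [(array([328.4, 386.6]), 0.83)], 'top': [(array([422.7, 278.9]), 0.9), (array([371. , 272.3]), 0.42)]}
    [448.5 -10.6   0.1] 1.8567099170904497
spare_stub_1 {'side': [(array([308.6, 316.8]), 0.57)], 'top': [(array([363.6, 269. ]), 0.81), (array([386.1, 268.1]), 0.75)]}
    [459.4 123.2  27.7] 8.285446204569581
side (array([ 280.9, -521.6,  791.5]), array([ 0.2,  0.7, -0.7]))
top (array([344. , 253.1, 947.8]), array([ 0.2, -0. , -1. ]))
```

```bash
python3 - <<'E'
import cv2
a=cv2.imread('pics/side0.png')[120:320,200:420];b=cv2.imread('pics/top0.png')[160:310,150:350]
cv2.imwrite('pics/side0c.png',cv2.resize(a,None,fx=3,fy=3,interpolation=2));cv2.imwrite('pics/top0c.png',cv2.resize(b,None,fx=4,fy=4,interpolation=2)[:600])
E
```

```text
(no output)
```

View pics/top0.png

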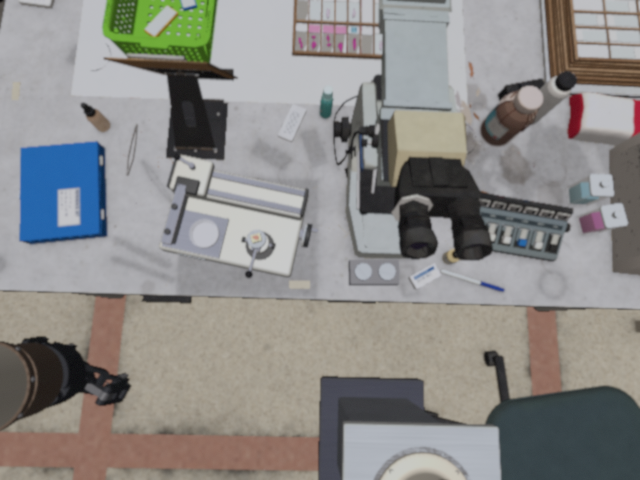

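View pics/side0.png

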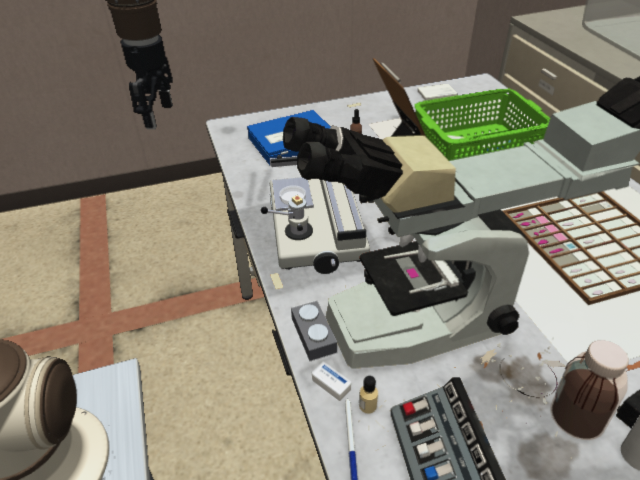

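View pics/side0c.png

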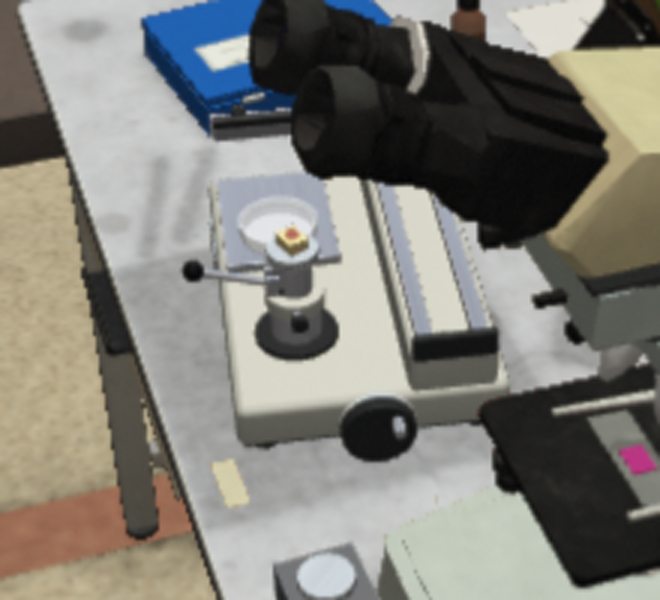

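View pics/top0c.png

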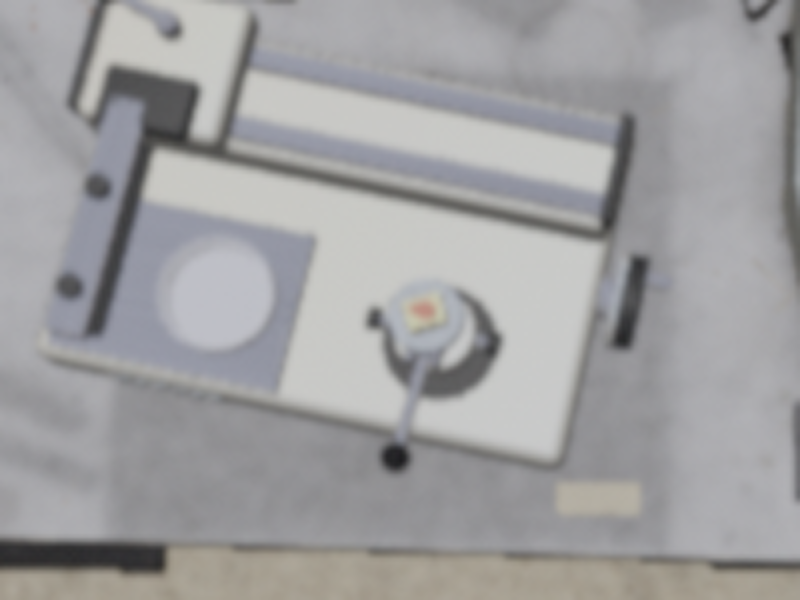

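```bash
python3 - <<'E'
from h import *
np.set_printoptions(precision=1,suppress=True)
P={n:optics.get_image(n) for n in('side','top')}
S,T=P['side'],P['top']
b=tri(S,(264.3,210),T,(248.7,274.2)); r=tri(S,(297,202.3),T,(256.2,239.2))
print(b,r)
print('topz',atz(T,(248.7,274.2),112),atz(T,(256.2,239.2),122))
print('sidez',atz(S,(264.3,210),112),atz(S,(297,202),122))
c=lambda u,v:(150+u/4,160+v/4)
# bed front edge (z 45) & rib
a=atz(T,c(45,352),42);d=atz(T,c(560,462),42);print(a,d,np.arctan2(*(a-d)[:2]))
a=atz(T,c(262,52),85);d=atz(T,c(622,112),85);print(a,d,np.arctan2(*(a-d)[:2]))
a=atz(T,c(232,146),85);d=atz(T,c(603,230),85);print(a,d,np.arctan2(*(a-d)[:2]))
for nm in ['lever_ball','stub']:
  for n in P:
    m=nets.silhouettes(nm,P[n])
    for x in m[:2]: 
      v,u=np.nonzero(x['region']);print(nm,n,x['extent'],round(x['conf'],2),u.mean(),v.mean(),len(u))
E
```

```text
(array([435.7, 353.8, 111.1]), np.float64(0.588819020481635)) (array([501.7, 341.9, 122.4]), np.float64(0.40276457939275645))
topz [435.9 353.6 112. ] [502. 342. 122.]
sidez [435.2 352.6 112. ] [501.9 343.4 122. ]
[492.3 544.3  42. ] [443.5 277.2  42. ] 0.18073049769170904
[643.8 435.8  85. ] [619.1 251.3  85. ] 0.1333836633770509
[593.5 447.3  85. ] [556.7 258.9  85. ] 0.19318424017544364
lever_ball side [262.1, 203.8, 278.8, 213.4] 0.63 265.74418604651163 210.32558139534885 43
lever_ball top [242.6, 250.4, 256.9, 277.9] 0.42 251.28395061728395 264.2654320987654 162
stub side [290.0, 195.4, 307.7, 206.9] 0.73 296.953125 202.81770833333334 192
stub top [248.6, 231.8, 267.9, 247.3] 0.79 256.0947712418301 239.2483660130719 306
```

```bash
python3 - <<'E'
from h import *
from scipy.spatial.transform import Rotation as R
np.set_printoptions(precision=3,suppress=True)
s=readout.read_state(); print(R.from_quat(s['ee_rot']).as_matrix(), s['joints'],s['position'],s['clock'])
E
```

```text
[[ 0.896 -0.444  0.   ]
 [-0.444 -0.896  0.   ]
 [ 0.    -0.    -1.   ]] [ 1.37   0.385  0.008  0.    -1.194 -0.259] [277.33  560.092 231.318] 1.5
```

>>> {"fn": "move_arm", "kwargs": {
  "steps": [
    [-1,30,-40,-6,0,0,0.06],
    [-1,60,-79,-12,0,0,0.12],
    [-1,90,-118,-18,0,0,0.18],
    [-1,120,-158,-24,0,0,0.24],
    [-1,157,-206,-31,0,0,0.293]
  ]
}}

```text
clock: 1.92
position: [403.3, 394.0, 206.5]
ee_rot: [0.997, -0.081, 0.0, -0.0]
contact_force: [0.4, -0.3, 0.8]
gripper_width: 25.7
```

>>> {"fn": "move_arm", "kwargs": {
  "steps": [
    [-1,0,0,-30,0,0,0],
    [-1,0,0,-60,0,0,0],
    [-1,0,0,-60,0,0,0],
    [-1,0,0,-60,0,0,0]
  ]
}}

```text
clock: 2.25
position: [402.5, 394.7, 145.6]
ee_rot: [0.997, -0.083, -0.001, 0.002]
contact_force: [-0.5, 0.5, -0.1]
gripper_width: -0.2
```

>>> {"fn": "move_arm", "kwargs": {
  "steps": [
    [-1,16,-20,0,0,0,0],
    [-1,32,-40.5,0,0,0,0],
    [-1,32,-40.5,0,0,0,0]
  ]
}}

```text
clock: 2.5
position: [436.6, 354.3, 148.8]
ee_rot: [0.996, -0.084, 0.001, -0.001]
contact_force: [0.6, 0.6, 0.3]
gripper_width: -0.1
```

```bash
cat > snap.py <<'E'
import sys
from h import *
t=sys.argv[1]
a=optics.get_image('side')['frame'][120:320,200:420];b=optics.get_image('top')['frame'][160:310,150:350]
a=cv2.resize(a,(440,400),interpolation=2);b=cv2.resize(b,(533,400),interpolation=2)
o=np.hstack([a,b]);cv2.imwrite(f'pics/{t}.png',cv2.resize(o,(800,int(400*800/973)),interpolation=2))
s=readout.read_state();print(s['clock'],s['position'].round(1),s['contact_force'].round(1))
E
python3 snap.py a1
```

```text
2.6 [435.6 356.  148.6] [0.5 0.8 0.3]
```

View pics/a1.png

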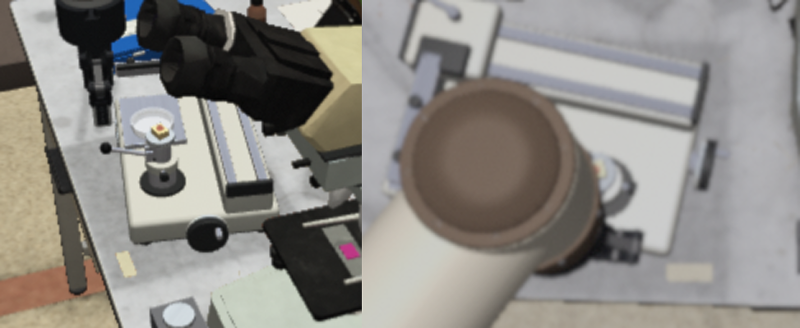

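>>> {"fn": "move_arm", "kwargs": {
  "steps": [
    [-1,-1,-1,-20,0,0,0],
    [-1,-1,-1,-30,0,0,0],
    [-1,-1,-1,-36,0,0,0],
    [-1,-1.5,-1,-42,0,0,0],
    [-1,-2,-1,-48,0,0,0]
  ]
}}

```text
clock: 3.02
position: [432.5, 354.9, 98.6]
ee_rot: [0.997, -0.083, 0.0, -0.0]
contact_force: [-1.2, 1.1, 1.5]
gripper_width: 0.2
```

>>> {"fn": "move_arm", "kwargs": {
  "steps": [
    [-1,-0.5,0,-4,0,0,0],
    [-1,-1,0,-8,0,0,0],
    [-1,-1,0,-11,0,0,0],
    [-1,-1,0,-13,0,0,0],
    [-1,-1,0,-13,0,0,0]
  ]
}}

```text
clock: 3.43
position: [432.1, 354.5, 85.9]
ee_rot: [0.997, -0.083, 0.0, -0.0]
contact_force: [-0.4, 0.5, 1.8]
gripper_width: 0.1
```

```bash
python3 snap.py a2
```

```text
3.5333 [432.  354.4  85.9] [-0.3  1.4  3.1]
```

View pics/a2.png

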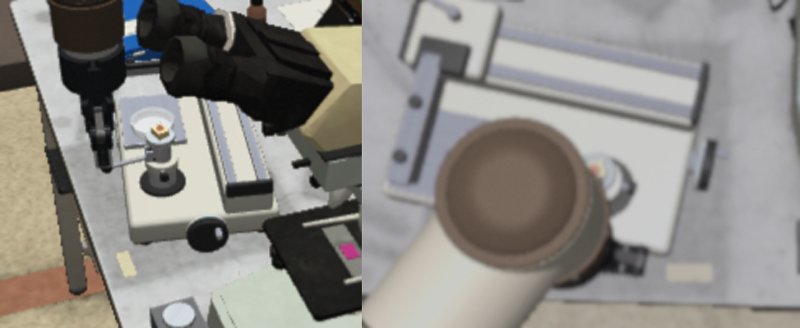

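>>> {"fn": "move_arm", "kwargs": {
  "steps": [
    [-1,0,0,-1,0,0,0],
    [-1,0,0,-2,0,0,0],
    [-1,0,0,-2,0,0,0]
  ]
}}

```text
clock: 3.78
position: [432.2, 354.6, 85.3]
ee_rot: [0.997, -0.083, 0.001, -0.001]
contact_force: [-2.2, 0.1, 10.5]
gripper_width: 0.0
```

>>> {"fn": "move_arm", "kwargs": {
  "steps": [
    [-1,0,0,-1,0,0,0],
    [-1,0,0,-2,0,0,0],
    [-1,0,0,-2,0,0,0]
  ]
}}

```text
clock: 4.03
position: [432.3, 354.8, 84.8]
ee_rot: [0.997, -0.083, 0.001, -0.001]
contact_force: [-5.4, -1.6, 19.3]
gripper_width: -0.1
```

>>> {"fn": "move_arm", "kwargs": {
  "steps": [
    [-1,0,0,10,0,0,0],
    [-1,0,0,45,0,0,0],
    [-1,0,0,85,0,0,0],
    [1,0,0,95,0,0,0],
    [1,0,0,95,0,0,0]
  ]
}}

```text
clock: 4.45
position: [432.9, 355.2, 180.2]
ee_rot: [0.997, -0.083, 0.002, -0.003]
contact_force: [0.6, -0.2, 0.4]
gripper_width: 23.1
```

```bash
python3 - <<'E'
from h import *
np.set_printoptions(precision=1,suppress=True)
S=optics.get_image('side');cv2.imwrite('pics/a3.png',cv2.resize(S['frame'][120:270,220:400],None,fx=4,fy=4,interpolation=2))
r=nets.tip_of('lever_ball',S);print(r)
print('pred down',proj(S,(433,354,79)),'up',proj(S,(435.7,353.5,112)))
for x in nets.tip_of('stub_rim',S)[:1]:print(x, atz(S,x['uv'],118))
s=readout.read_state();print(s['clock'],s['position'],s['contact_force'],s['joints'])
E
```

```text
[{'uv': [265.2, 219.7], 'conf': 0.42}]
pred down [264.5 222.4] up [264.5 209.7]
{'uv': [299.0, 201.4], 'conf': 0.56} [507.7 349.2 118. ]
4.6 [430.8 353.  175. ] [-0.   0.2  0.5] [ 1.   0.3 -0.2 -0.  -1.   0.4]
```

View pics/a3.png

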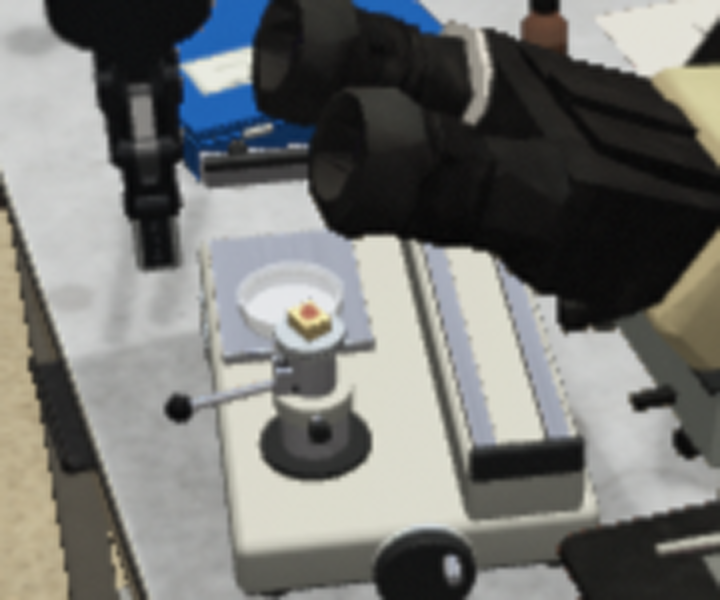

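>>> {"fn": "move_arm", "kwargs": {
  "steps": [
    [1,35,-6,0,0,0,0],
    [1,69.8,-12.2,0,0,0,0],
    [1,69.8,-12.2,0,0,0,0],
    [1,69.8,-12.2,0,0,0,0],
    [1,69.8,-12.2,0,0,0,0]
  ]
}}

```text
clock: 5.02
position: [500.6, 340.8, 174.3]
ee_rot: [0.996, -0.084, -0.002, 0.002]
contact_force: [-0.5, 0.7, -0.1]
gripper_width: 85.7
```

```bash
python3 - <<'E'
from h import *
np.set_printoptions(precision=2,suppress=True)
S=optics.get_image('side');cv2.imwrite('pics/a4.png',cv2.resize(S['frame'][120:270,220:400],None,fx=4,fy=4,interpolation=2))
for i in range(3):
  optics.get_image('side')
  s=readout.read_state();print(s['clock'],s['position'],s['ee_rot'],s['contact_force'],s['joints'],s['gripper_width'])
E
```

```text
5.1167 [500.34 341.52 175.43] [ 1.   -0.08 -0.    0.  ] [-0.13 -0.2   0.34] [ 0.87  0.4  -0.12 -0.   -1.06  0.54] 85.66047162971923
5.1667 [500.37 341.75 175.86] [ 1.   -0.08 -0.    0.  ] [ 0.02 -0.54 -0.22] [ 0.87  0.4  -0.12 -0.   -1.06  0.54] 85.22001038273133
5.2167 [500.49 341.91 176.21] [ 1.   -0.08 -0.    0.  ] [-0.02  0.45 -0.04] [ 0.87  0.4  -0.12 -0.   -1.06  0.54] 85.1708569546085
```

View pics/a4.png

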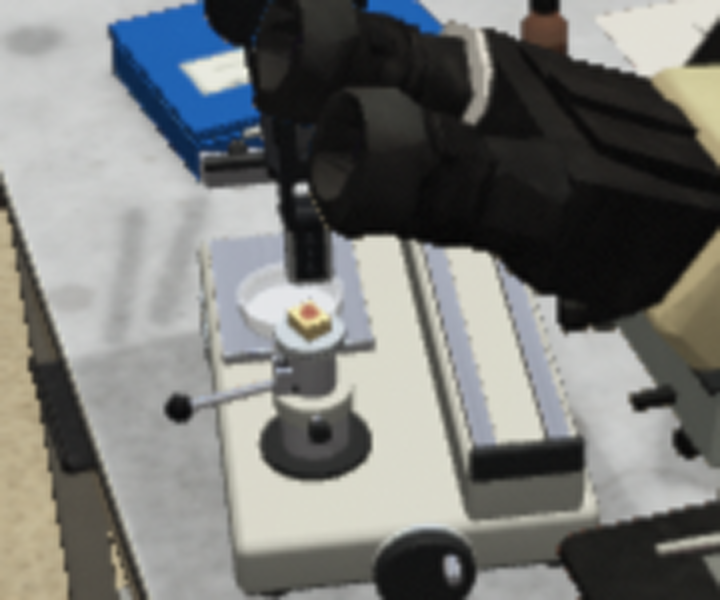

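>>> {"fn": "move_arm", "kwargs": {
  "steps": [
    [1,1.5,0.3,-25,0,0,0],
    [1,1.5,0.3,-50,0,0,0],
    [1,1.5,0.3,-65,0,0,0],
    [1,1.5,0.3,-77,0,0,0],
    [1,1.5,0.3,-77,0,0,0]
  ]
}}

```text
clock: 5.63
position: [500.8, 341.1, 96.7]
ee_rot: [0.997, -0.083, -0.002, 0.002]
contact_force: [0.1, 0.1, 0.3]
gripper_width: 85.4
```

```bash
python3 - <<'E'
from h import *
np.set_printoptions(precision=2,suppress=True)
S=optics.get_image('side');cv2.imwrite('pics/a5.png',cv2.resize(S['frame'][150:260,240:372],None,fx=5,fy=5,interpolation=2))
for i in range(3):
  optics.get_image('side')
  s=readout.read_state();print(s['clock'],s['position'],s['contact_force'],s['gripper_width'])
E
```

```text
5.7333 [502.62 342.41  99.7 ] [0.47 0.91 0.33] 85.18150643656269
5.7833 [503.07 342.72 100.44] [-0.95 -0.61  1.71] 84.90221891467536
5.8333 [503.28 342.86 100.79] [-0.04  1.1   0.33] 85.64828345520695
```

View pics/a5.png

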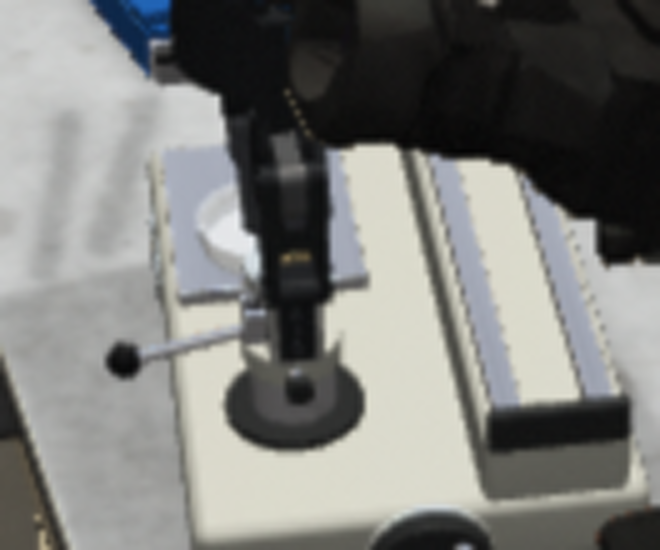

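>>> {"fn": "move_arm", "kwargs": {
  "steps": [
    [1,-1,-0.5,-4,0,0,0],
    [-1,-1,-0.5,-4,0,0,0],
    [-1,-1,-0.5,-4,0,0,0],
    [-1,-1,-0.5,-4,0,0,0],
    [-1,-1,-0.5,-4,0,0,0]
  ]
}}

```text
clock: 6.25
position: [502.2, 341.9, 95.7]
ee_rot: [0.997, -0.083, 0.0, -0.001]
contact_force: [-0.7, 7.4, 3.2]
gripper_width: 38.6
```

>>> {"fn": "move_arm", "kwargs": {
  "steps": [
    [-1,0,0,0,0,0,0],
    [-1,0,0,0,0,0,0],
    [-1,0,0,0,0,0,0],
    [-1,0,0,0,0,0,0],
    [-1,0,0,0,0,0,0]
  ]
}}

```text
clock: 6.67
position: [503.2, 343.5, 96.6]
ee_rot: [0.997, -0.083, 0.002, -0.002]
contact_force: [2.3, 5.6, 2.1]
gripper_width: 33.9
```

```bash
python3 - <<'E'
from h import *
np.set_printoptions(precision=2,suppress=True)
S=optics.get_image('side');cv2.imwrite('pics/a6.png',cv2.resize(S['frame'][150:260,240:372],None,fx=5,fy=5,interpolation=2))
s=readout.read_state();print(s['clock'],s['position'],s['contact_force'],s['wrist_torque'],s['gripper_width'])
E
```

```text
6.7167 [503.16 343.51  96.59] [0.52 5.19 2.34] [ 1.45 -0.33 -0.01] 34.12923582892609
```

View pics/a6.png

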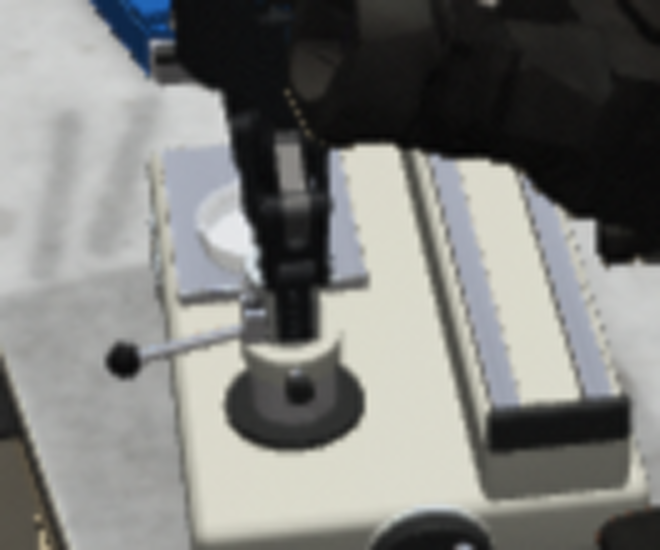

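>>> {"fn": "move_arm", "kwargs": {
  "steps": [
    [-1,0,1,0,0,0,0],
    [-1,0,1,3,0,0,0],
    [-1,0,1,8,0,0,0],
    [-1,0,1,14,0,0,0],
    [-1,0,1,20,0,0,0]
  ]
}}

```text
clock: 7.13
position: [501.9, 343.5, 114.3]
ee_rot: [0.997, -0.084, -0.0, -0.001]
contact_force: [2.4, 5.8, -5.7]
gripper_width: 33.5
```

```bash
python3 - <<'E'
from h import *
np.set_printoptions(precision=2,suppress=True)
S=optics.get_image('side');cv2.imwrite('pics/a7.png',cv2.resize(S['frame'][150:260,240:372],None,fx=5,fy=5,interpolation=2))
s=readout.read_state();print(s['clock'],s['position'],s['contact_force'],s['wrist_torque'],s['gripper_width'])
E
```

```text
7.1833 [502.27 343.45 115.91] [1.84 3.75 1.31] [ 1.16 -0.3  -0.04] 33.59051768054377
```

View pics/a7.png

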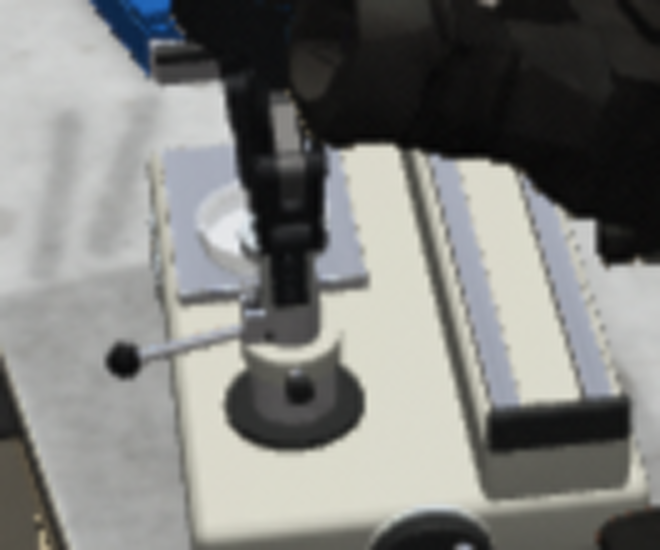

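>>> {"fn": "move_arm", "kwargs": {
  "steps": [
    [-1,0,0.7,3,0,0,0],
    [-1,0,0.7,8,0,0,0],
    [-1,0,0.7,16,0,0,0],
    [-1,0,0.7,28,0,0,0],
    [-1,0,0.7,40,0,0,0]
  ]
}}

```text
clock: 7.6
position: [500.8, 341.5, 155.4]
ee_rot: [0.996, -0.084, -0.002, 0.002]
contact_force: [-0.5, 0.6, -0.9]
gripper_width: 33.8
```

```bash
python3 - <<'E'
from h import *
np.set_printoptions(precision=2,suppress=True)
S=optics.get_image('side');cv2.imwrite('pics/a8.png',cv2.resize(S['frame'][130:260,240:372],None,fx=4.6,fy=4.6,interpolation=2))
s=readout.read_state();print(s['clock'],s['position'],s['contact_force'],s['wrist_torque'],s['gripper_width'])
E
```

```text
7.65 [502.31 342.67 158.58] [0.43 0.18 2.35] [ 0.02 -0.08  0.06] 33.338035187464776
```

View pics/a8.png

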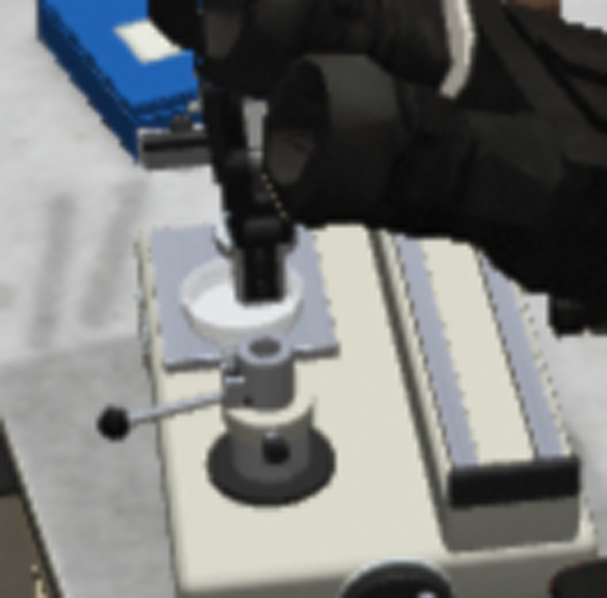

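```bash
python3 - <<'E'
from h import *
np.set_printoptions(precision=1,suppress=True)
S=optics.get_image('side');T=optics.get_image('top')
cv2.imwrite('pics/s9.png',S['frame'])
print('eyepiece',tri(S,(305,160),T,(416,248)),tri(S,(293,133),T,(405,245)))
print('lid',tri(S,(378,62),T,(110,60)),tri(S,(418,132),T,(232,76)))
s=readout.read_state();print(s['clock'],s['position'],s['joints'])
E
```

```text
eyepiece (array([451.7, 101.9, 377.6]), np.float64(6.693517445184921)) (array([445.9, 124.8, 409.7]), np.float64(0.20708053308719768))
lid (array([766.7, 579.7, 280.3]), np.float64(5.716112875900471)) (array([790.5, 394.5, 200. ]), np.float64(4.7455702224140355))
7.75 [501.7 342.6 156.3] [ 0.9  0.4 -0.1 -0.  -1.   0.5]
```

View pics/s9.png

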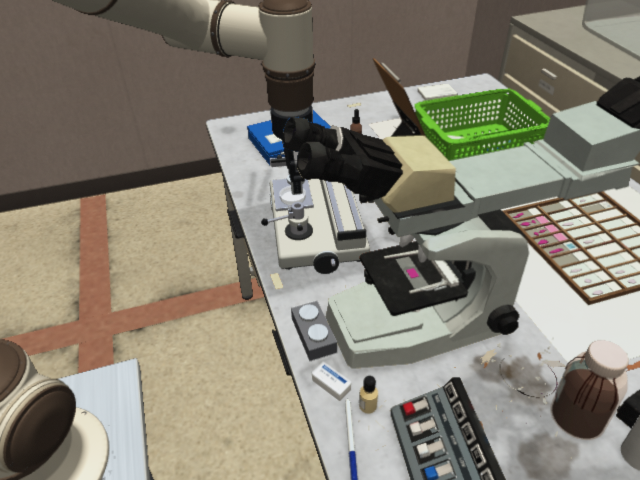

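>>> {"fn": "move_arm", "kwargs": {
  "steps": [
    [-1,0,0,15,0,0,0],
    [-1,0,0,35,0,0,0],
    [-1,0,0,60,0,0,0],
    [-1,0,0,85,0,0,0],
    [-1,0,0,100,0,0,0]
  ]
}}

```text
clock: 8.17
position: [501.9, 342.8, 257.2]
ee_rot: [0.997, -0.083, 0.0, 0.0]
contact_force: [0.9, 0.2, 0.2]
gripper_width: 33.3
```

>>> {"fn": "move_arm", "kwargs": {
  "steps": [
    [-1,-5,-3,0,-0.055,0.08,0],
    [-1,-10,-7,0,-0.11,0.16,0],
    [-1,-16,-11,0,-0.165,0.24,0],
    [-1,-20,-14,0,-0.22,0.323,0],
    [-1,-20,-14,0,-0.22,0.323,0]
  ]
}}

```text
clock: 8.58
position: [482.0, 329.2, 251.3]
ee_rot: [0.977, -0.082, -0.155, 0.125]
contact_force: [0.2, 1.1, -1.6]
gripper_width: 33.4
```

```bash
cat > st.py <<'E'
from h import *
from scipy.spatial.transform import Rotation as R
import sys
np.set_printoptions(precision=2,suppress=True)
S=optics.get_image('side');cv2.imwrite(f'pics/{sys.argv[1]}.png',S['frame'])
T=optics.get_image('top');cv2.imwrite(f'pics/{sys.argv[1]}t.png',T['frame'])
s=readout.read_state();M=R.from_quat(s['ee_rot']).as_matrix()
print(s['clock'],s['position'],'tilt',np.degrees(np.arccos(-M[2,2])),'tz',M[:,2],'grasp',s['position']-21*M[:,2],s['contact_force'],s['gripper_width'],s['joints'],s['joint_vel'])
E
python3 st.py b1
```

```text
8.6833 [481.83 328.97 253.37] tilt 22.554123445618792 tz [-0.32 -0.22 -0.92] grasp [488.48 333.51 272.76] [ 0.77 -0.28 -0.49] 33.728937420206336 [ 0.83  0.51  0.24 -0.09 -1.69  0.58] [ 0.   -0.05 -0.01  0.01  0.   -0.  ]
```

View pics/b1.png

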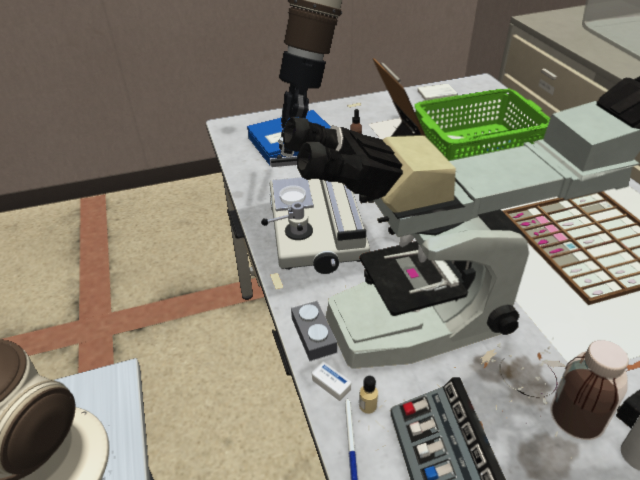

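>>> {"fn": "move_arm", "kwargs": {
  "steps": [
    [-1,-8,-5,0,-0.055,0.08,0],
    [-1,-16,-10,0,-0.11,0.16,0],
    [-1,-24,-15,0,-0.165,0.24,0],
    [-1,-30,-20,0,-0.22,0.323,0],
    [-1,-30,-20,0,-0.22,0.323,0]
  ]
}}

```text
clock: 9.1
position: [451.1, 308.9, 252.4]
ee_rot: [0.92, -0.077, -0.299, 0.242]
contact_force: [-0.4, 0.0, -1.4]
gripper_width: 33.8
```

>>> {"fn": "move_arm", "kwargs": {
  "steps": [
    [-1,0,0,0,0,0,0],
    [-1,0,0,0,0,0,0],
    [-1,0,0,0,0,0,0],
    [-1,0,0,0,0,0,0]
  ]
}}

```text
clock: 9.43
position: [451.8, 309.3, 257.0]
ee_rot: [0.922, -0.077, -0.294, 0.239]
contact_force: [0.4, -0.6, -0.1]
gripper_width: 33.2
```

```bash
python3 st.py b2; python3 -c "
import cv2;a=cv2.imread('pics/b2.png')[60:260,200:400];cv2.imwrite('pics/b2c.png',cv2.resize(a,(600,600),interpolation=2))"
```

```text
9.5333 [451.8  309.3  256.51] tilt 44.62089754108855 tz [-0.58 -0.4  -0.71] grasp [463.99 317.61 271.46] [ 0.38 -0.27 -0.83] 33.456190960347506 [ 0.81  0.65  0.37 -0.17 -2.05  0.58] [-0.    0.01 -0.   -0.   -0.   -0.  ]
```

View pics/b2c.png

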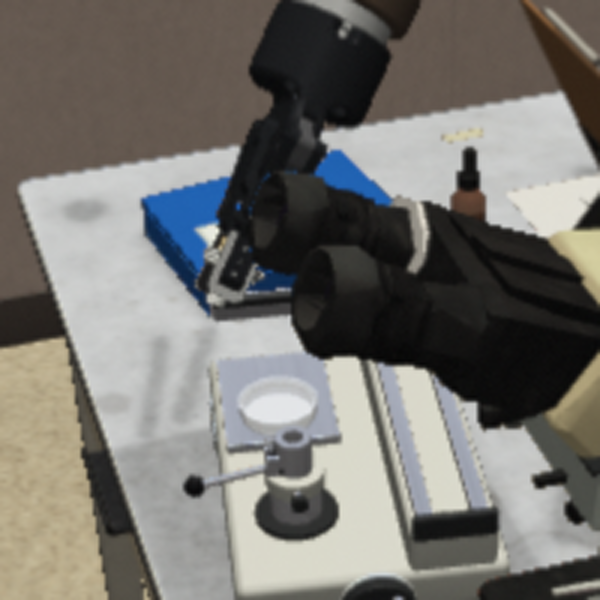

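View pics/b2t.png

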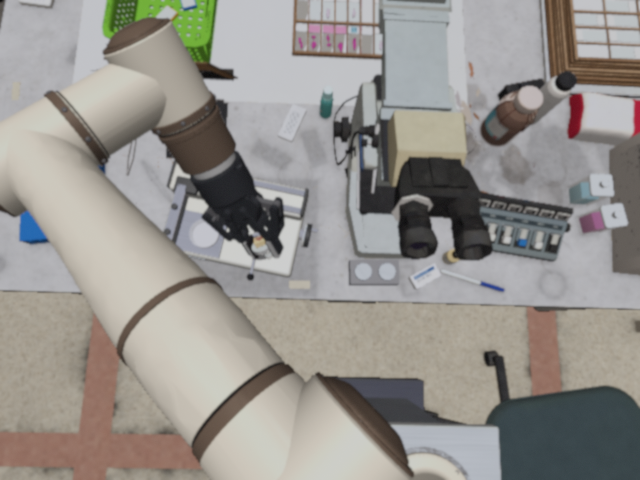

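```bash
python3 -c "
import cv2,numpy as np
a=cv2.imread('pics/b2.png')[110:180,240:310];b=cv2.imread('pics/b2t.png')[200:270,220:290]
cv2.imwrite('pics/b2z.png',cv2.resize(np.hstack([a,b]),(800,400),interpolation=2))"
```

```text
(no output)
```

View pics/b2z.png

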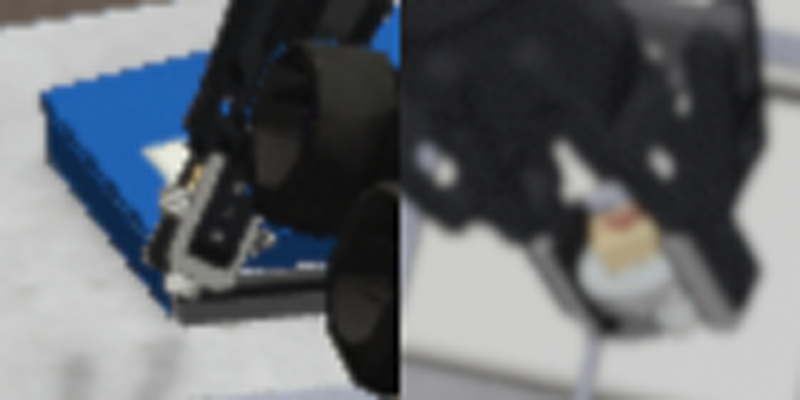

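```bash
cat > ov.py <<'E'
from h import *
from scipy.spatial.transform import Rotation as R
s=readout.read_state();M=R.from_quat(s['ee_rot']).as_matrix()
T=optics.get_image('top');S=optics.get_image('side')
def draw(P,x0,y0,slip,back,w):
    k=8;im=cv2.resize(P['frame'][y0:y0+w,x0:x0+w],None,fx=k,fy=k,interpolation=2)
    Q=M@R.from_rotvec([0,slip,0]).as_matrix()
    ax=-Q[:,2];e1=Q[:,0];e2=Q[:,1];c=s['position']-back*M[:,2]
    th=np.linspace(0,2*np.pi,40)
    for h,col in((4,(0,255,0)),(-4,(255,0,0))):
        pts=np.array([(proj(P,c+h*ax+18*(np.cos(t)*e1+np.sin(t)*e2))-(x0,y0))*k for t in th])
        cv2.polylines(im,[pts.astype(int)],True,col,1)
    a=((proj(P,c+4*ax)-(x0,y0))*k).astype(int);b=((proj(P,c+14*ax)-(x0,y0))*k).astype(int)
    cv2.line(im,tuple(map(int,a)),tuple(map(int,b)),(0,0,255),1)
    return im
rows=[np.hstack([draw(T,232,214,sl,21,50) for sl in g]) for g in ((-0.35,0),(0.35,0.7))]
o=np.vstack(rows);cv2.imwrite('pics/ov.png',cv2.resize(o,(600,600)))
print(s['clock'],nets.tip_of('specimen',T)[:2],nets.tip_of('stub_rim',T)[:2],[proj(T,s['position']-b*M[:,2]) for b in (21,25)])
E
python3 ov.py
```

```text
9.5333 [{'uv': [260.4, 243.8], 'conf': 0.63}] [{'uv': [264.9, 249.3], 'conf': 0.5}] [array([261.21572136, 245.31147961]), array([260.11000249, 243.47978269])]
```

View pics/ov.png

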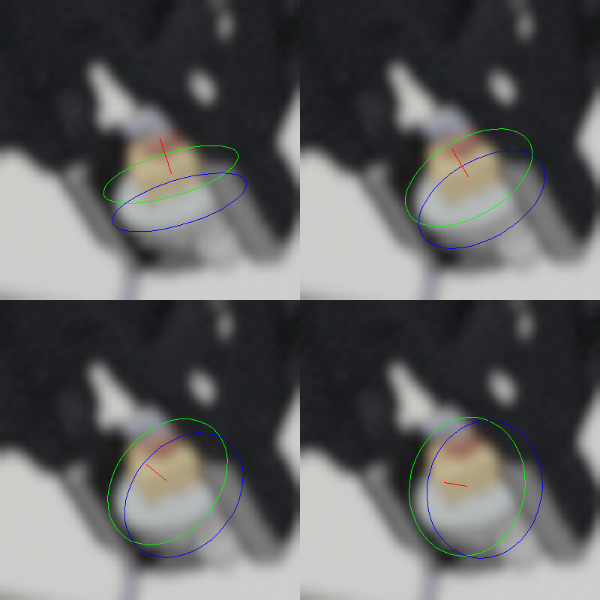

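```bash
python3 - <<'E'
from h import *
T=optics.get_image('top');S=optics.get_image('side')
def crop(f,x0,y0,w,h,k):return cv2.resize(f[y0:y0+h,x0:x0+w],None,fx=k,fy=k,interpolation=cv2.INTER_NEAREST)
cv2.imwrite('pics/z1.png',crop(T['frame'],240,220,40,40,14))
cv2.imwrite('pics/z2.png',crop(cv2.imread('pics/a8.png'),180,180,180,150,4))
cv2.imwrite('pics/z3.png',crop(S['frame'],255,125,45,45,13))
for n in('stub','specimen'):
  for P in(T,S):
    for x in nets.silhouettes(n,P)[:1]:
        print(n,x['extent'],x['conf'])
        e=[int(q) for q in x['extent']]
        for r in x['region'][e[1]-1:e[3]+2,e[0]-1:e[2]+2]:print(''.join('#' if q else '.' for q in r))
E
```

```text
stub [355.2, 263.7, 368.9, 278.6] 0.61
................
.......####.....
.....#########..
...############.
..##############
..##############
.###############
.###############
.###############
.###############
.###############
.###############
.###############
..##############
...#############
....############
.....#########..
.......#####....
specimen [252.5, 235.9, 266.2, 247.7] 0.55
.................
.................
.......###.......
.....######......
...#########.....
...##########....
..###########....
..############...
..############...
..#############..
..#############..
...###########...
...##########....
....######.......
.....###.........
```

View pics/z1.png

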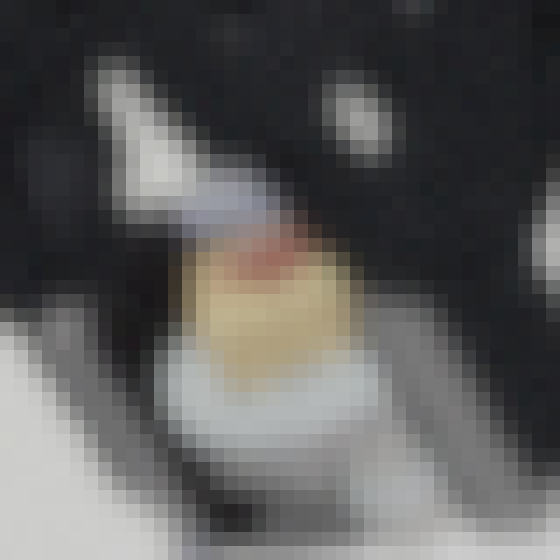

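View pics/z2.png

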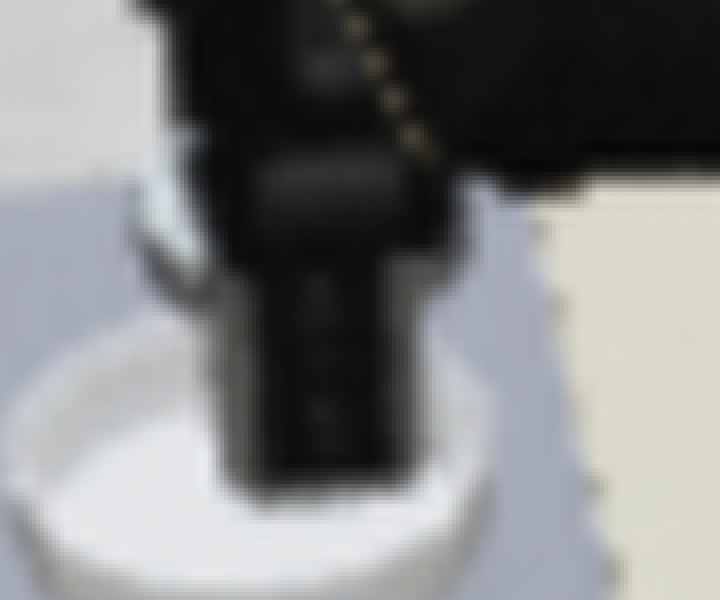

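View pics/z3.png

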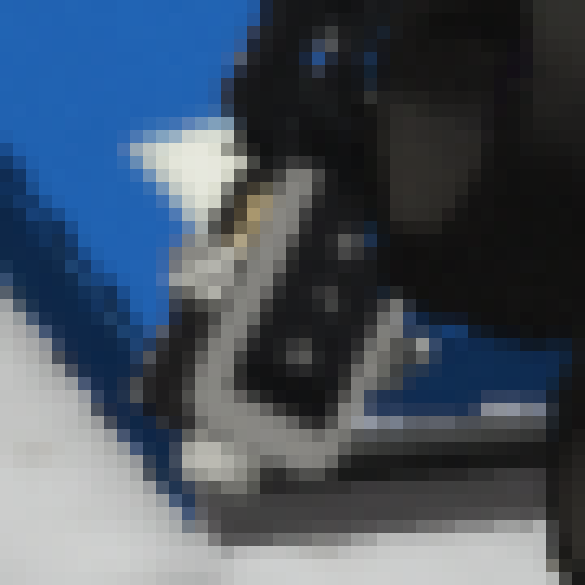

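```bash
python3 - <<'E'
from h import *
from scipy.spatial.transform import Rotation as R
np.set_printoptions(precision=1,suppress=True)
S=optics.get_image('side');T=optics.get_image('top')
s=readout.read_state();M=R.from_quat(s['ee_rot']).as_matrix()
for slip in(-.4,-.2,0,.2,.4):
  for back in(19,24):
    Q=M@R.from_rotvec([0,slip,0]).as_matrix();c=s['position']-back*M[:,2];e=Q[:,0];z=Q[:,2]
    f=lambda X:(proj(S,X)-(255,125))*13
    g=lambda X:(proj(T,X)-(240,220))*14
    print(slip,back,'tilt %.0f'%np.degrees(np.arccos(-z[2])),'c',f(c),'+x',f(c+18*e),'-x',f(c-18*e),'stem',f(c+26*z),'tip',f(s['position']),'| T c',g(c),'base',g(c-4*z),'face',g(c-14*z),'stem',g(c+26*z))
E
```

```text
-0.4 19 tilt 63 c [281.5 318.8] +x [367.2 416.6] -x [194.7 219.7] stem [144.5 445.2] tip [225. 444.] | T c [305.5 367.5] base [296.4 334.2] face [273.8 250.4] stem [363.4 581.2]
-0.4 24 tilt 63 c [296.4 285.8] +x [382.1 383.8] -x [209.7 186.5] stem [159.4 412.1] tip [225. 444.] | T c [286.2 335.5] base [277.1 302. ] face [254.2 217.8] stem [344.5 550.5]
-0.2 19 tilt 54 c [281.5 318.8] +x [384.2 397.4] -x [177.5 239.2] stem [172.2 470.7] tip [225. 444.] | T c [305.5 367.5] base [293.  337.5] face [261.5 261.7] stem [385.  558.9]
-0.2 24 tilt 54 c [296.4 285.8] +x [399.  364.6] -x [192.5 205.9] stem [187.1 437.7] tip [225. 444.] | T c [286.2 335.5] base [273.6 305.3] face [241.8 228.9] stem [366.3 528.3]
0 19 tilt 45 c [281.5 318.8] +x [397.1 375. ] -x [164.5 261.8] stem [204.2 490.1] tip [225. 444.] | T c [305.5 367.5] base [290.  341.9] face [251.  277.3] stem [403.2 529.4]
0 24 tilt 45 c [296.4 285.8] +x [411.9 342.2] -x [179.4 228.5] stem [219.  457.2] tip [225. 444.] | T c [286.2 335.5] base [270.6 309.7] face [231.2 244.5] stem [384.8 498.8]
0.2 19 tilt 37 c [281.5 318.8] +x [405.4 350.5] -x [156.2 286.6] stem [239.1 502.6] tip [225. 444.] | T c [305.5 367.5] base [287.7 347.4] face [242.6 296.6] stem [417.5 493.8]
0.2 24 tilt 37 c [296.4 285.8] +x [420.2 317.7] -x [171.1 253.4] stem [254.  469.8] tip [225. 444.] | T c [286.2 335.5] base [268.2 315.3] face [222.7 263.8] stem [399.2 463.2]
0.4 19 tilt 32 c [281.5 318.8] +x [408.8 324.6] -x [152.9 312.8] stem [275.6 507.8] tip [225. 444.] | T c [305.5 367.5] base [286.1 353.8] face [236.7 318.9] stem [427.3 453.7]
0.4 24 tilt 32 c [296.4 285.8] +x [423.6 291.8] -x [167.8 279.6] stem [290.5 475. ] tip [225. 444.] | T c [286.2 335.5] base [266.6 321.6] face [216.8 286.1] stem [409.1 423. ]
```

```bash
python3 - <<'E'
from h import *
s=readout.read_state();print(s['clock'],s['position'],abs(s['joint_vel']).max(),s['gripper_width'])
print(workorder.job_done())
E
```

```text
10.1333 [451.94206628 309.30977389 255.33382995] 0.0015543736434739657 33.49113041996885
the job is handed in; nothing more can be done
None
```

I pressed the clamp lever to its stop, gripped the stub by its disc rim, drew it straight up out of the head and tipped it. I handed the job in at about 10.1 s with the arm still.

- **Lever:** The force rose to about 19 N at the stop. In the side picture taken after I lifted off, the ball was where I predicted it for fully down, and the final picture still shows it low.
- **Draw:** After the lift the collar's bore showed empty. The stub dragged sideways in the bore with about 5 N at first, and that went away once it was out.
- **Height:** The disc is now about 150 mm above where it sat. It has also moved roughly 45 mm sideways, towards the robot.
- **Tip angle:** The gripper is tipped 44.6°. Comparing the stub's outline with both pictures gave 40–45°, so it may have slipped a few degrees at most. The pictures are coarse (about 2 mm per pixel), so I could not pin it closer.
- **Grip:** The gripper reads 33.5 mm, steady, against the disc's 36 mm. I could not explain the difference, but the stub holds firm.
- **Network disagreement:** In the last top picture the network marked a spare stub as "stub", so I judged the held stub by my own overlay instead.
- **Other things on the table:** By eye in the last pictures they look unmoved. I did not measure them.

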